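Present a polished mount to the bench magnifier

ROBOT

A 6-joint arm with a two-finger parallel gripper is mounted at the origin on the work surface. World frame = base frame: x ahead of the robot, y to its left, z up, the work surface at z = 0. Lengths are in mm, angles in degrees, forces in N, time in s.
With the tool pointing down it reaches from about 375 to 975 mm from the base axis. Payload 3.8 kg.
Tool frame: the origin (TCP) lies where the fingers leave the gripper's body, on its centre line; the fingertips stand 64 mm ahead of it and the grasp point (between the pads) lies 45 mm ahead of it; z points along the fingers, y is the direction in which the jaws open and shut (so a half turn about z gives the same grasp; the last joint's range is limited). The gripper opens to 88 mm and grips with 3 to 60 N. Pads are 18 mm wide; open, the fingers measure 123 mm over their backs; the gripper's body (75 mm by 187 mm) begins 45 mm behind the grasp point.
Start: joints at [69.735, 15.12, 91.902, -0, 72.978, -2.114], TCP at [210.279, 641.406, 302.706] pointing down, gripper open.
Joint ranges: [-150.88, 150.88], [-54.13, 125.18], [17.81, 147.31], [-75.09, 255.09], [0, 152.58], [-146.25, 146.25]. Speed limits (degrees/s): [147.25, 147.25, 180, 180, 180, 180].

INTERFACE

Orientations are given as a 3x3 rotation matrix whose columns are the frame's x, y, z axes.
In Python, from cell import env, grab_frame, camera_params, workorder, recognise gives the robot as it stands.
- The arm moves only by the tool drive_tool, never from a script. Its arguments are lists of equal length, an entry for each row: "travel": the shift along the world's x, y, z in mm, a list of three; "turn": the turn, a rotation vector about the world's x, y, z in rad, a list of three. A call has 1 to 10 rows; each row is the pose to reach, as a shift and turn from the pose commanded when the call began; what a row does not reach only later rows make up. A row lasts 1/12 s, in which the tool goes at most 41.7 mm and 7.16 degrees, less where a joint would pass 70% of its speed; a pose out of reach is approached as far as the arm can. A call with a gripper value outside its range is refused whole. "grip" is the gripper command: -1 is shut, 1 is fully open, values between are in proportion, set as the call begins (left out, the last holds). The fingers move at their own pace and stop on an object; "newtons" is the grip in N (left out, the last holds). Time passes only in rows, so rows that repeat a pose let the fingers close. It gives the time, the measured TCP pose, the force and the opening at its end, in the units of the state.
- env.get_state(): the state, without advancing time (a new reading comes with each control period).
- grab_frame(name): name is "scene" or "top"; returns the picture (420x560x3 uint8, red, green, blue); there is no depth.
- camera_params(name): a dict with "fx", "fy", "cx", "cy" (pixels), "pose" (4x4, takes a point from camera to world coordinates). Camera axes: x right, y down, z forward; pixel columns grow to the right and rows downward; lengths in mm; the calibration is good to about 2 mm. A picture is of the moment at which its call begins. camera_params takes no time and is no camera call.
- workorder.hand_in(): hands the job in, once; it reports no verdict.
Trained networks look in the newest picture that a camera, given by its name, has taken for a name from the list of things; names that differ only in an ending like _2 or _b are one class to them, and where a whole thing is asked for, a point or a joint stands for the part that bears it (a point fixed in the world has none). Each returns a list of dicts, best first, with "p" (0 to 1); they miss things now and then, are a little off and sometimes report something else, mostly with a low value. They report only what shows in the picture. A call takes as long as a camera call. They do not tell look-alikes from the thing itself.
- recognise(camera, label): "pixel" ([column, row] in pixels, amid what is visible of it).
The state is a dict: "time": time; "joint_pos": joint angles; "joint_vel": joint speeds; "tau": joint torques, N m; "tool_pos": TCP position; "eef_rot": TCP orientation; "wrist_force": force on the tool from outside, world axes, zero at the start; "torque": the same for the moment, N m; "gripper_width": finger opening in mm.
Only numpy, scipy, OpenCV 4.12 (cv2) and the standard library are available. Lean on these libraries where they do the work, as an engineer would, in place of code of your own. Each camera call takes 0.05 s, during which the arm holds its last target. There are 200 camera calls.

TASK

Press the switch on the magnifier's base fully down to light it, then take the large mount by its rim, draw it up out of the drying rack and hold it raised on the robot's side of the magnifier, centred in front of the lens about 15 cm from the glass, tipped so that its polished face looks squarely into the lens. Keep the fingers off the polished face and leave the two small mounts, the brass fittings and the lens where they are. Finish while still holding the mount there, clear of rack and magnifier and quite still.

Things in the scene. Friction and masses are not known exactly. Their poses are not given: they have to be found in the camera images.
- large_mount: Large mount: black resin disc (a metallographic specimen), 40 mm across, 20 mm thick, 45 to 90 g, the largest of three discs standing on edge in the rack, in any slot. Origin at its centre, 47 mm above the desk in the rack. x is the disc's axis, out of the polished face (x = +10 mm; back at -10 mm), level at the start; z up. The rim at y = +-20 mm is free for fingers to 18 mm below the centre.
- polished_face: The polished front of the large mount: flat, 36 mm across, with a 2 mm bevel around it, showing a brass fitting cut lengthwise (two mirrored wall profiles). It turns with the mount and has the same origin and axes: the face lies at x = +10 mm.
- small_mount_a: Small mount: the same kind of black disc but 30 mm across, 20 mm thick, a round brass section in its face, on edge in another slot of the rack. Origin at its centre (40 mm above the desk), x out of its face.
- small_mount_b: Small mount, 30 mm across, 20 mm thick, a square brass section in its face, on edge in the remaining slot of the rack. Origin at its centre (40 mm above the desk), x out of its face.
- rack: Steel wire drying rack on a white 195 x 104 mm drip tray (rim 7 mm high), fixed. Origin on the desk under its middle. Slots at x = -45, 0, +45 mm; faces look along +x. Discs rest on two 6 mm rails along x at y = +-12 mm, 27 mm up, each between two wire hoops 45 mm high, 27 mm wide in y, 1.4 mm of play either side. End legs at x = +-85 mm spread to y = +-45 mm.
- magnifier: Desk magnifier with a light ring, fixed. Origin on the desk under the middle of its round base, 170 mm across, 22 mm high. Switch on the base at x = -52 mm. A 15 mm gooseneck rises at x = +50 mm, bends over towards -y at 0.2 to 0.33 m height and reaches x = +165, y = -210 mm, with the lens centre at x = +165, y = -280 mm, 285 mm up.
- lens_center (a point): Centre of the round lens, 285 mm above the desk: glass 104 mm across in a white ring 134 mm across, 18 mm thick. z is the lens axis, from the glass to the far side, away from the robot and upward (30 to 45 degrees above level, different each time); y is level, along the stiff tilting hinge (0.8 Nm) through the centre.
- lens_focus (a point): Point on the lens axis 150 mm in front of the glass on the robot's side (z = -150 mm from the lens centre), same axes as the lens centre. It turns with the lens.
- light_switch (a joint): Push button on top of the magnifier's base: 0 when free, 0.006 m when fully down, which takes about 4 N; it counts as pressed above 0.004 m and springs back.
- light_switch_top (a point): Centre of the top of the light's push button, 26 mm across, pressed straight down.
- fitting_a: Brass fitting with a hexagon collar, 36 mm across, 32 mm high, loose on the desk between the robot and the magnifier. Origin under its middle.
- fitting_b: Short round brass fitting, 32 mm across, 18 mm high, loose on the desk beyond the rack. Origin under its middle.
Not all that is in view belongs to the job. Leave any blue look-alike of the large_mount alone. Of the things that look like the rack, the larger one is meant.

How it is judged (in metres and radians):
On the way, in this order (a step that is already met when the one before it is completed fails the run):
1. the light switch is pressed down (value of joint light_switch above 0.004 m), for 0.05 s.
2. the large mount is drawn up clear of the rack, in the fingers (height (world z) of large_mount above 0.09 m and contact force between large_mount and the fingers above 1 N and contact force between large_mount and rack below 0.3 N), for 0.2 s.
At the end, for the whole second after the job is handed in: Fingers hold the large mount still (under 30 mm/s, 0.3 rad/s), centre 120 mm or more above the desk and within 30 mm of the point 150 mm in front of the glass on the lens axis, polished face towards the lens, square within 0.22 rad; rack and magnifier do not touch it (distance between large_mount and lens_focus below 0.03 m and angle between the x axis of large_mount and the z axis of lens_center, either way round below 0.22 rad and x of lens_center in the frame of large_mount above 0.1 m and height (world z) of large_mount above 0.12 m and contact force between large_mount and magnifier below 0.3 N and linear speed of large_mount below 0.03 m/s and angular speed of large_mount below 0.3 rad/s and contact force between large_mount and the fingers above 1 N and contact force between large_mount and rack below 0.3 N); the arm keeps its last pose, push and grip.
It fails at once if a finger touches the polished face (contact force between polished_face and the fingers above 0.5 N).
It fails at once if a small mount or a brass fitting is moved by more than 20 mm (distance of any of small_mount_a, small_mount_b, fitting_a, fitting_b from where it was at the start of the episode above 0.02 m).
It fails at once if the lens is pushed or turned so that the point 150 mm in front of it shifts by more than 15 mm (distance of lens_focus from where it was at the start of the episode above 0.015 m).
It also fails if it takes over 42 s, if anything falls off the work surface, if the arm or the gripper's body presses on something with over 40 N, if the wrist force passes 120 N, or if a joint passes its speed limit or range.

## Working session

There is one attempt and no reset: what is moved stays moved. The work goes in short steps, Python scripts to look and compute and a tool call to move; the robot and the scene stay as the last step left them, time stands still between calls to the robot, and variables do not carry over. Pictures are saved under pics/ and viewed, about 8 in all and at most 12, crops included, and the job is handed in when it is done.

Besides the shell and the picture viewer there is one more tool, called after "Emit:" as name(argument=value, ...), one argument or row to a line, values as JSON. drive_tool: Moves the arm, as the interface text tells. Its arguments: {"type":"object","properties":{"travel":{"type":"array","items":{"type":"array","items":{"type":"number"}}},"turn":{"type":"array","items":{"type":"array","items":{"type":"number"}}},"grip":{"type":"number"},"newtons":{"type":"number"}},"required":["travel","turn"]}

```bash
ls; mkdir -p pics; python3 - <<'E'
from cell import env, grab_frame, camera_params, workorder, recognise
import cv2, numpy as np
np.set_printoptions(precision=3,suppress=True)
for c in ("scene","top"):
    f=grab_frame(c); cv2.imwrite(f"pics/{c}0.png",cv2.resize(f[:,:,::-1],(800,600),interpolation=cv2.INTER_CUBIC))
    p=camera_params(c); print(c,p["fx"],p["fy"],p["cx"],p["cy"]); print(np.array(p["pose"]))
    for l in ("large_mount","small_mount_a","rack","magnifier","lens_center","light_switch_top","fitting_a"):
        print(l,[(np.round(d["pixel"]).tolist(),round(d["p"],2)) for d in recognise(c,l)[:5]])
s=env.get_state();print(s["time"],s["tool_pos"],s["eef_rot"],s["gripper_width"])
E
```

```text
pics
scene 426.24330506420705 426.24330506420705 279.23765268031934 205.1287054975893
[[   0.902    0.257   -0.348 1010.071]
 [   0.432   -0.504    0.748 -845.826]
 [   0.017   -0.825   -0.565  782.415]
 [   0.       0.       0.       1.   ]]
large_mount [([140.0, 342.0], 0.86), ([158.0, 286.0], 0.5)]
small_mount_a [([181.0, 311.0], 0.52), ([194.0, 295.0], 0.5), ([177.0, 294.0], 0.42)]
rack [([180.0, 308.0], 0.9), ([243.0, 265.0], 0.87)]
magnifier [([338.0, 180.0], 0.63)]
lens_center [([348.0, 175.0], 0.76)]
light_switch_top []
fitting_a [([304.0, 267.0], 0.65)]
top 454.38162331703666 454.38162331703666 278.28919966685373 210.00982352719794
[[   0.016   -0.987    0.157  448.58 ]
 [  -1.      -0.015    0.012  -52.655]
 [  -0.009   -0.158   -0.987 1315.335]
 [   0.       0.       0.       1.   ]]
large_mount [([378.0, 287.0], 0.55)]
small_mount_a [([372.0, 271.0], 0.59), ([365.0, 253.0], 0.39)]
rack [([366.0, 274.0], 0.78), ([305.0, 248.0], 0.63), ([291.0, 191.0], 0.49)]
magnifier [([164.0, 246.0], 0.47)]
lens_center [([251.0, 137.0], 0.68)]
light_switch_top [([163.0, 243.0], 0.38)]
fitting_a [([242.0, 277.0], 0.62), ([289.0, 188.0], 0.61)]
0.8 [210.315 641.39  302.719] [[-0.95   0.312  0.   ]
 [ 0.312  0.95   0.   ]
 [-0.     0.    -1.   ]] 88.00449007569438
```

View pics/scene0.png

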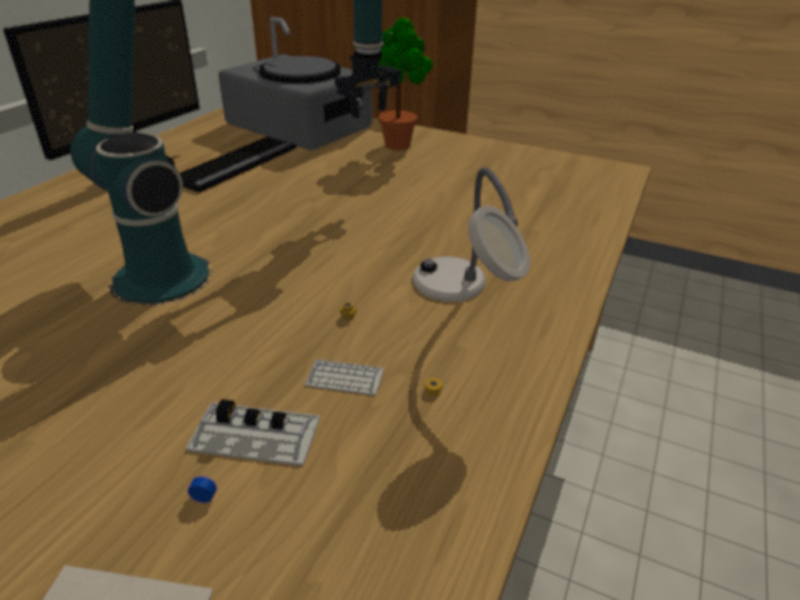

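View pics/top0.png

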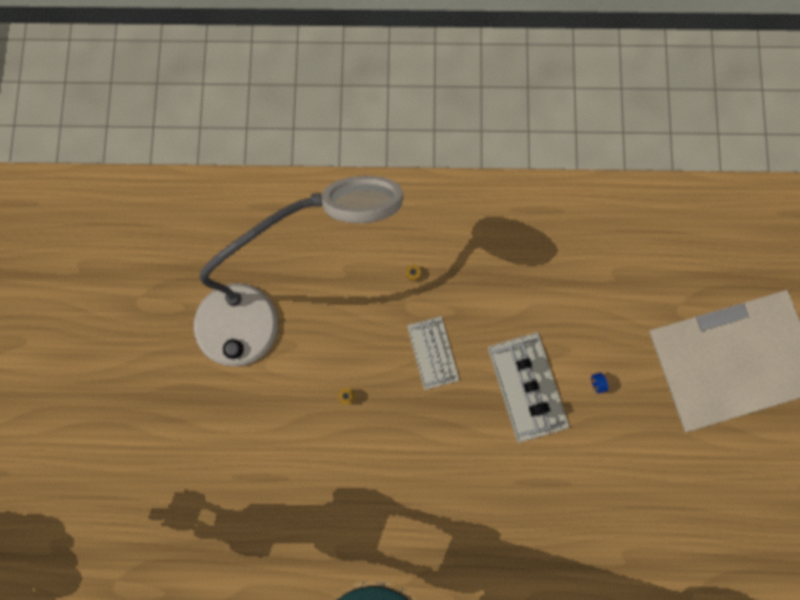

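The top view shows the magnifier base at (236,325), its switch at (232,348), the lens at (362,200), and the large rack at (528,387). The large mount is probably the disc at (539,409). Next I'll zoom in on the rack and compute positions.

```bash
cat > h.py <<'E'
from cell import env, grab_frame, camera_params, workorder, recognise
import cv2, numpy as np
np.set_printoptions(precision=3,suppress=True)
def ray(c,px):
    p=camera_params(c);P=np.array(p["pose"]);d=P[:3,:3]@np.array([(px[0]-p["cx"])/p["fx"],(px[1]-p["cy"])/p["fy"],1]);return P[:3,3],d
def at_z(c,px,z):
    o,d=ray(c,px);return o+d*(z-o[2])/d[2]
def proj(c,X):
    p=camera_params(c);P=np.array(p["pose"]);q=(np.asarray(X)-P[:3,3])@P[:3,:3];return np.stack([q[...,0]/q[...,2]*p["fx"]+p["cx"],q[...,1]/q[...,2]*p["fy"]+p["cy"]],-1)
E
python3 - <<'E'
from h import *
k=.7
for n,px,z in (("base",(236,325),22),("switch",(232,348),30),("lens",(362,200),285),("fitA",(346,397),16),("fitB",(414,272),9),("rackTL",(489,347),7),("rackTR",(539,334),7),("rackBR",(567,428),7),("rackBL",(519,440),7),("m1",(539,409),60),("m2",(531,386),50),("m3",(524,364),50)):
    print(n,at_z("top",np.array(px)*k,z))
a=grab_frame("scene");b=grab_frame("top")
A=cv2.resize(a[268:338,120:230],(800,509),interpolation=cv2.INTER_CUBIC)
A=np.clip(255*(A/255.)**.6,0,255).astype(np.uint8)
cv2.imwrite("pics/c1.png",A[:,:,::-1])
B=cv2.resize(b[228:312,335:405],(500,600),interpolation=cv2.INTER_CUBIC)
B=np.clip(255*(B/255.)**.6,0,255).astype(np.uint8)
cv2.imwrite("pics/c2.png",B[:,:,::-1])
C=np.hstack([cv2.resize(a[135:205,320:380],(400,467)),cv2.resize(b[110:170,215:290],(400,320))[:,:] if 0 else cv2.resize(b[110:170,215:290],(400,467))])
cv2.imwrite("pics/c3.png",C[:,:,::-1])
E
```

```text
base [599.136 286.32   22.   ]
switch [552.132 289.627  30.   ]
lens [778.983  20.725 285.   ]
fitA [459.693  61.476  16.   ]
fitB [715.597 -70.188   9.   ]
rackTL [ 564.086 -223.219    7.   ]
rackTR [ 591.954 -324.247    7.   ]
rackBR [ 406.354 -376.071    7.   ]
rackBL [ 381.559 -281.168    7.   ]
m1 [ 442.707 -310.674   60.   ]
m2 [ 486.196 -298.109   50.   ]
m3 [ 528.321 -285.232   50.   ]
```

View pics/c1.png

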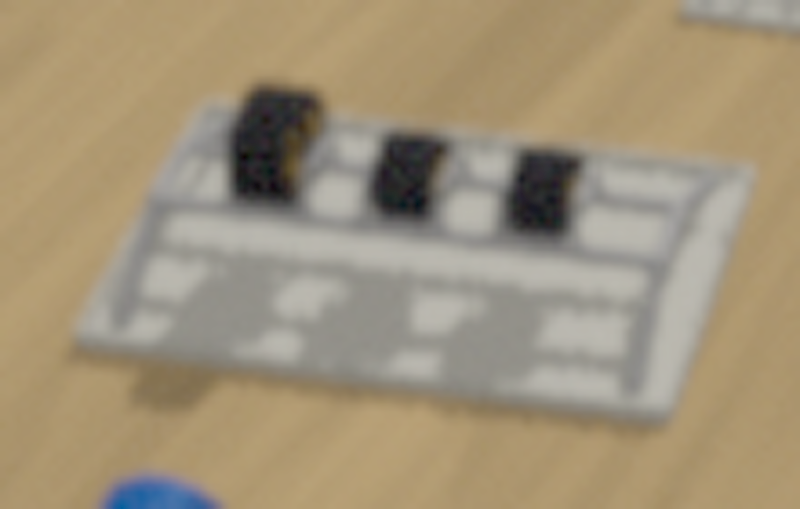

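View pics/c2.png

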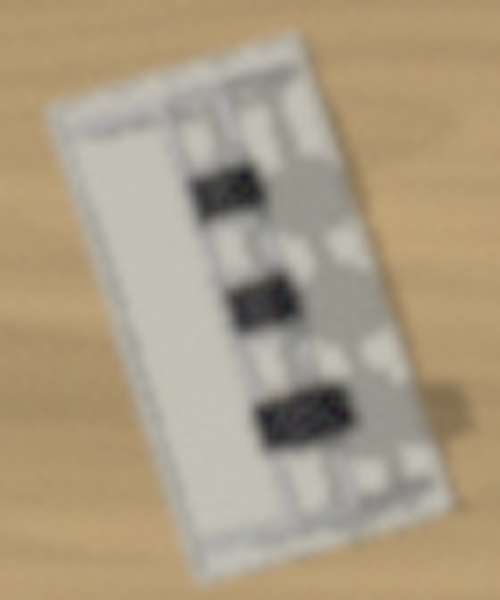

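View pics/c3.png

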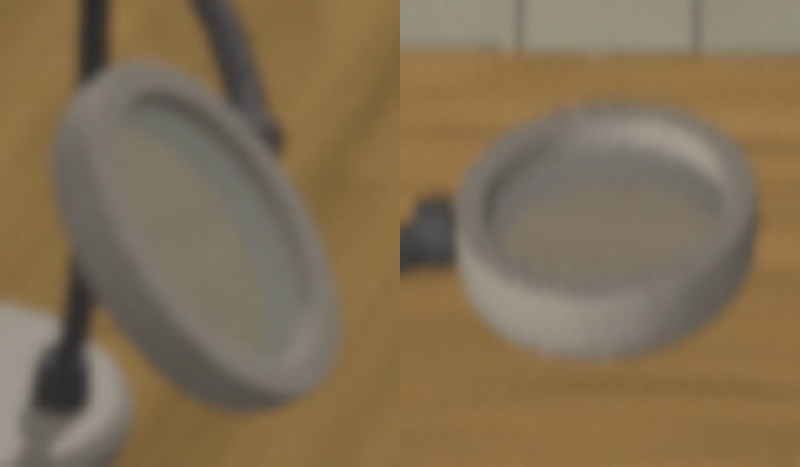

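The discs' brass faces look along the rack's +x, roughly world +x, and the large mount is in the slot nearest the robot. The lens shows its far, upper side to both cameras. I'll fit the magnifier pose and the mount position from both views.

```bash
python3 - <<'E'
from h import *
from scipy.optimize import least_squares
top=np.array([(200,100),(57,215),(357,225),(210,357),(85,300),(325,310)])/[400/75,467/60]+[215,110]
sc=np.array([(130,60),(55,150),(75,245),(120,330),(240,408),(340,340),(300,225),(230,110)])/6.667+[320,135]
t=np.linspace(0,2*np.pi,120)
def lens(p):
    bx,by,yaw,e=p; c,s=np.cos(yaw),np.sin(yaw); R=np.array([[c,-s,0],[s,c,0],[0,0,1]])
    L=np.array([bx,by,0])+R@[165,-280,285]; z=R@[np.cos(e),0,np.sin(e)]; y=R@[0,1,0]; x=np.cross(y,z); return R,L,x,y,z
def res(p):
    R,L,x,y,z=lens(p); out=[]
    C=np.vstack([L+67*(np.cos(t)[:,None]*x+np.sin(t)[:,None]*y)+h*z for h in(-9,9)])
    for c,pts in(("top",top),("scene",sc)):
        H=cv2.convexHull(proj(c,C).astype(np.float32)); out+=[cv2.pointPolygonTest(H,tuple(map(float,q)),True) for q in pts]
    b=np.array([p[0],p[1],0])
    out+=list((proj("top",b+[0,0,22])-np.array([236,325])*.7)*.7)
    # button triangulated below; use its azimuth
    out+=list((proj("top",b+R@[-52,0,30])-np.array([232,348])*.7)*.7)
    out+=list((proj("scene",b+R@[-52,0,30])-np.array([429,266])*.7)*.5)
    return out
r=least_squares(res,[600,286,0.05,.65],diff_step=1e-4); p=r.x
R,L,x,y,z=lens(p); print(p[:2],np.degrees(p[2:]),"rms",np.round(r.fun,1))
print("L",L,"z",z,"focus",L-150*z,"switch",np.array([p[0],p[1],30])+R@[-52,0,0])
def tri(a,b):
    o1,d1=ray("top",a);o2,d2=ray("scene",b);k=np.linalg.lstsq(np.c_[d1,-d2],o2-o1,rcond=None)[0];return (o1+k[0]*d1+o2+k[1]*d2)/2
print("sw tri",tri(np.array([232,348])*.7,np.array([429,266])*.7))
# large mount: mid of silhouettes; top crop scale 500/70, scene crop scale 800/110
print("mount tri",tri(np.array([304,416])/(500/70)+[335,228],np.array([277,145])/(800/110)+[120,268]))
# top-face corners in crop c2 at z~62
for q in((255,405),(268,450),(340,380),(355,425)): print(at_z("top",np.array(q)/(500/70)+[335,228],60))
E
```

```text
[603.73  288.765] [ 3.708 44.93 ] rms [ 1.5  0.6  0.4 -1.8  1.1 -1.5  0.8  1.9  1.2  0.3  0.8 -1.3  0.9 -0.1
 -0.5 -1.1  1.   0.1 -1.2 -0.5]
L [786.493  20.023 285.   ] z [0.706 0.046 0.706] focus [680.521  13.155 179.063] switch [551.839 285.402  30.   ]
sw tri [555.036 293.084  22.107]
mount tri [ 445.413 -312.843   42.166]
[ 446.708 -292.827   60.   ]
[ 429.902 -297.495   60.   ]
[ 456.65  -325.327   60.   ]
[ 439.818 -330.688   60.   ]
```

Emit:
drive_tool(
  travel=[
    [20,-30,-20],
    [50,-60,-40],
    [80,-90,-60],
    [110,-120,-80],
    [140,-150,-90],
    [165,-180,-100],
    [190,-210,-100],
    [215,-240,-100],
    [240,-270,-100],
    [265,-295,-100],
  ],
  turn=[
    [0,0,-0.12],
    [0,0,-0.24],
    [0,0,-0.36],
    [0,0,-0.48],
    [0,0,-0.6],
    [0,0,-0.72],
    [0,0,-0.84],
    [0,0,-0.96],
    [0,0,-1.08],
    [0,0,-1.2],
  ],
  grip=-1,
  newtons=20,
)

```text
time: 1.73
tool_pos: [474.9, 345.5, 202.6]
eef_rot: [[-0.048, 0.999, -0.0], [0.999, 0.048, -0.0], [-0.0, -0.0, -1.0]]
wrist_force: [-0.1, -0.5, -0.1]
gripper_width: 23.8
```

Emit:
drive_tool(
  travel=[
    [15,-12,-10],
    [30,-24,-20],
    [50,-36,-35],
    [65,-48,-50],
    [77,-58,-65],
    [77,-58,-75],
    [77,-58,-80],
    [77,-58,-85],
    [77,-58,-90],
    [77,-58,-90],
  ],
  turn=[
    [0,0,-0.12],
    [0,0,-0.24],
    [0,0,-0.36],
    [0,0,-0.48],
    [0,0,-0.6],
    [0,0,-0.72],
    [0,0,-0.84],
    [0,0,-0.96],
    [0,0,-1.08],
    [0,0,-1.2],
  ],
)

```text
time: 2.57
tool_pos: [550.8, 289.0, 111.4]
eef_rot: [[0.914, 0.406, -0.002], [0.406, -0.914, -0.001], [-0.002, 0.0, -1.0]]
wrist_force: [-1.0, 0.5, 0.5]
gripper_width: 0.3
```

```bash
python3 - <<'E'
from h import *
f=[]
for c,(x,y) in (("top",(163,243)),("scene",(300,187))):
    a=grab_frame(c); f.append(cv2.resize(a[y-40:y+30,x-35:x+35],(400,400),interpolation=cv2.INTER_CUBIC))
cv2.imwrite("pics/p1.png",np.hstack(f)[:,:,::-1])
s=env.get_state();print(s["time"],s["tool_pos"],s["wrist_force"],proj("scene",s["tool_pos"]+[0,0,-64]),proj("top",s["tool_pos"]+[0,0,-64]))
E
```

```text
2.6667 [551.255 289.258 112.366] [-0.145  0.409  0.656] [298.396 179.923] [160.801 243.36 ]
```

View pics/p1.png

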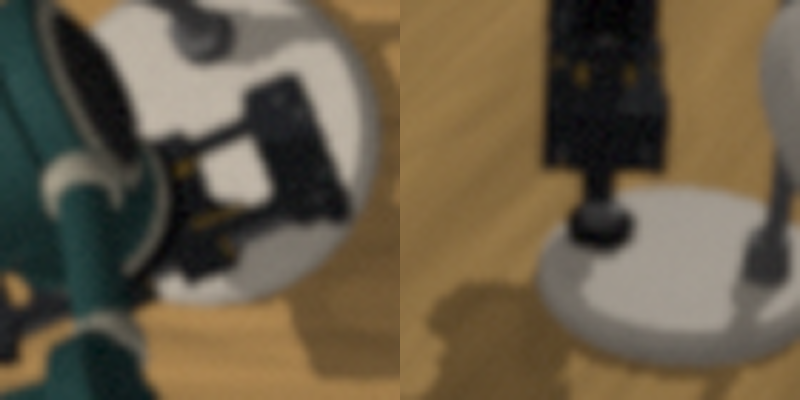

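The scene crop shows the closed fingers directly above the button (both at crop column 600). I'll press down slowly.

Emit:
drive_tool(
  travel=[
    [0,0,-4],
    [0,0,-8],
    [0,0,-11],
    [0,0,-13],
    [0,0,-15],
    [0,0,-15],
  ],
  turn=[
    [0,0,0],
    [0,0,0],
    [0,0,0],
    [0,0,0],
    [0,0,0],
    [0,0,0],
  ],
)

```text
time: 3.17
tool_pos: [552.1, 289.8, 101.0]
eef_rot: [[0.911, 0.413, 0.001], [0.413, -0.911, 0.0], [0.001, 0.0, -1.0]]
wrist_force: [-6.5, -2.8, 17.7]
gripper_width: 0.4
```

Emit:
drive_tool(
  travel=[
    [0,0,3],
    [0,0,5],
    [0,0,5],
    [0,0,5],
  ],
  turn=[
    [0,0,0],
    [0,0,0],
    [0,0,0],
    [0,0,0],
  ],
)

```text
time: 3.5
tool_pos: [551.9, 289.7, 103.1]
eef_rot: [[0.911, 0.413, 0.002], [0.413, -0.911, 0.001], [0.002, -0.0, -1.0]]
wrist_force: [1.8, 0.3, 3.0]
gripper_width: 0.6
```

Emit:
drive_tool(
  travel=[
    [0,0,2],
    [0,0,2],
    [0,0,2],
  ],
  turn=[
    [0,0,0],
    [0,0,0],
    [0,0,0],
  ],
)

```text
time: 3.75
tool_pos: [551.5, 289.5, 104.6]
eef_rot: [[0.911, 0.412, 0.0], [0.412, -0.911, 0.0], [0.0, -0.0, -1.0]]
wrist_force: [1.3, 0.3, 1.8]
gripper_width: 0.5
```

Emit:
drive_tool(
  travel=[
    [0,0,5],
    [0,0,5],
    [0,0,5],
  ],
  turn=[
    [0,0,0],
    [0,0,0],
    [0,0,0],
  ],
)

```text
time: 4.0
tool_pos: [550.7, 289.1, 109.3]
eef_rot: [[0.911, 0.412, -0.001], [0.412, -0.911, -0.001], [-0.001, 0.0, -1.0]]
wrist_force: [0.7, -0.6, 0.4]
gripper_width: -0.0
```

The force profile matches the button's spring: about 4 N near the bottom, falling to 0 over 6 mm. The switch was pressed fully down. Next is the rack.

Emit:
drive_tool(
  travel=[
    [0,0,35],
    [-5,-20,70],
    [-13,-60,90],
    [-20,-100,90],
    [-27,-140,90],
    [-34,-180,90],
    [-41,-220,90],
    [-48,-260,90],
    [-55,-300,90],
    [-62,-340,90],
  ],
  turn=[
    [0,0,0],
    [0,0,0],
    [0,0,-0.02],
    [0,0,-0.04],
    [0,0,-0.06],
    [0,0,-0.08],
    [0,0,-0.1],
    [0,0,-0.12],
    [0,0,-0.13],
    [0,0,-0.13],
  ],
  grip=1,
)

```text
time: 4.83
tool_pos: [487.9, -52.2, 199.3]
eef_rot: [[0.957, 0.29, -0.001], [0.29, -0.957, 0.0], [-0.001, -0.0, -1.0]]
wrist_force: [0.8, -0.6, 0.5]
gripper_width: 64.8
```

Emit:
drive_tool(
  travel=[
    [-7,-40,0],
    [-14,-80,0],
    [-21,-120,0],
    [-28,-160,0],
    [-35,-200,0],
    [-40,-235,0],
    [-45,-260,0],
    [-45,-262,-15],
    [-45,-262,-30],
    [-45,-262,-30],
  ],
  turn=[
    [0,0,0],
    [0,0,0],
    [0,0,0],
    [0,0,0],
    [0,0,0],
    [0,0,0],
    [0,0,0],
    [0,0,0],
    [0,0,0],
    [0,0,0],
  ],
)

```text
time: 5.67
tool_pos: [441.8, -311.8, 166.2]
eef_rot: [[0.957, 0.289, -0.005], [0.289, -0.957, 0.004], [-0.004, -0.006, -1.0]]
wrist_force: [-0.6, -0.4, -0.4]
gripper_width: 88.3
```

```bash
python3 - <<'E'
from h import *
a=grab_frame("scene");b=grab_frame("top")
A=cv2.resize(a[255:335,110:220],(550,400),interpolation=cv2.INTER_CUBIC);B=cv2.resize(b[240:320,345:395],(250,400),interpolation=cv2.INTER_CUBIC)
cv2.imwrite("pics/g1.png",np.hstack([A,B])[:,:,::-1])
s=env.get_state();print(s["time"],s["tool_pos"],s["eef_rot"],s["wrist_force"],s["gripper_width"],s["joint_pos"])
E
```

```text
5.7667 [ 443.338 -311.94   168.614] [[ 0.957  0.29  -0.003]
 [ 0.29  -0.957  0.002]
 [-0.002 -0.003 -1.   ]] [-0.91  -0.194 -0.218] 87.89096948506182 [-37.765   7.996 115.536   0.004  56.657  35.354]
```

View pics/g1.png

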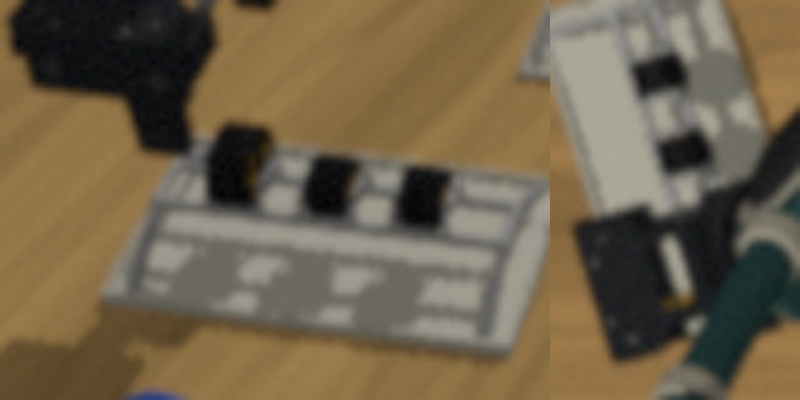

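```bash
python3 - <<'E'
from h import *
s=env.get_state();t=np.array(s["tool_pos"]);R=np.array(s["eef_rot"])
for k in(-53,0,53):
  for c,o,sc in(("scene",(110,255),5),): print(k,(proj(c,t+R@[0,k,64])-o)*sc)
for C in((443.5,-313.5),):
  c,d=np.cos(np.radians(16.7)),np.sin(np.radians(16.7)); Rk=np.array([[c,-d,0],[d,c,0],[0,0,1]])
  a=np.linspace(0,6.28,13)[:,None]
  for x in(-10,10):
    q=np.array([*C,47])+(np.c_[x+0*a,20*np.cos(a),20*np.sin(a)])@Rk.T
    P=(proj("scene",q)-[110,255])*5; print(x,P.min(0),P.max(0))
E
```

```text
-53 [254.341 -10.025]
0 [210.774  64.967]
53 [163.186 146.879]
-10 [189.193 113.607] [224.742 196.208]
10 [230.164 118.732] [264.218 201.563]
```

```bash
python3 - <<'E'
from h import *
from scipy.optimize import minimize
a=cv2.cvtColor(grab_frame("scene"),cv2.COLOR_RGB2GRAY); t=cv2.cvtColor(cv2.resize(cv2.imread("pics/top0.png"),(560,420),interpolation=cv2.INTER_AREA),cv2.COLOR_BGR2GRAY)
rng=np.linspace(0,6.28,40)[:,None]
def mod(c,C,r,h,yaw,S,o):
    cy,d=np.cos(yaw),np.sin(yaw); Rk=np.array([[cy,-d,0],[d,cy,0],[0,0,1]])
    q=np.vstack([np.array([*C,h])+np.c_[x+0*rng,r*np.cos(rng),r*np.sin(rng)]@Rk.T for x in(-10,10)])
    return cv2.convexHull(((proj(c,q)-o+.5)*S).astype(np.float32).round().astype(np.int32))
S=8
for c,im,(x0,y0,x1,y1) in(("scene",a,(146,276,168,300)),("top",t,(366,276,390,296))):
    sub=cv2.resize(im[y0:y1,x0:x1],None,fx=S,fy=S,interpolation=cv2.INTER_CUBIC); 
    th=85; m=(sub<th); print(c,sub.min(),np.median(sub),m.mean())
    def cost(C):
        k=np.zeros(sub.shape,np.uint8); cv2.fillConvexPoly(k,mod(c,C,20,47,np.radians(16.6),S,np.array([x0,y0])),1); return (m^(k>0)).sum()
    g=[(cost((x,y)),x,y) for x in np.arange(430,461,1.) for y in np.arange(-330,-295,1.)]
    g.sort(); print(g[:4])
E
```

```text
scene 4 94.0 0.4520004734848485
[(np.int64(3757), np.float64(450.0), np.float64(-315.0)), (np.int64(3760), np.float64(451.0), np.float64(-316.0)), (np.int64(3779), np.float64(450.0), np.float64(-316.0)), (np.int64(3827), np.float64(451.0), np.float64(-315.0))]
top 9 119.0 0.24700520833333334
[(np.int64(859), np.float64(444.0), np.float64(-314.0)), (np.int64(994), np.float64(444.0), np.float64(-313.0)), (np.int64(1047), np.float64(444.0), np.float64(-315.0)), (np.int64(1059), np.float64(445.0), np.float64(-314.0))]
```

Emit:
drive_tool(
  travel=[
    [1,-1,-20],
    [1,-1,-38],
    [1,-1,-54],
    [1,-1,-66],
    [1,-1,-73],
    [1,-1,-73],
    [1,-1,-73],
  ],
  turn=[
    [0,0,0],
    [0,0,0],
    [0,0,0],
    [0,0,0],
    [0,0,0],
    [0,0,0],
    [0,0,0],
  ],
)

```text
time: 6.4
tool_pos: [445.6, -313.5, 97.0]
eef_rot: [[0.957, 0.291, 0.0], [0.291, -0.957, -0.0], [0.0, 0.0, -1.0]]
wrist_force: [0.9, -0.5, -0.9]
gripper_width: 88.4
```

```bash
python3 - <<'E'
from h import *
a=grab_frame("scene");b=grab_frame("top")
A=cv2.resize(a[255:325,110:210],(600,420),interpolation=cv2.INTER_CUBIC)
A=np.clip(255*(A/255.)**.6,0,255).astype(np.uint8)
cv2.imwrite("pics/g2.png",A[:,:,::-1])
s=env.get_state();print(s["time"],s["tool_pos"],s["wrist_force"])
t=np.array(s["tool_pos"]);R=np.array(s["eef_rot"])
for k in(44,61):
  for x in(-9,9): print(k,x,(proj("scene",t+R@[x,k,64])-[110,255])*6)
E
```

```text
6.5 [ 446.109 -314.083   97.857] [ 0.437 -0.34   0.798]
44 -9 [215.558 295.565]
44 9 [260.295 301.442]
61 -9 [197.291 329.049]
61 9 [242.632 335.083]
```

View pics/g2.png

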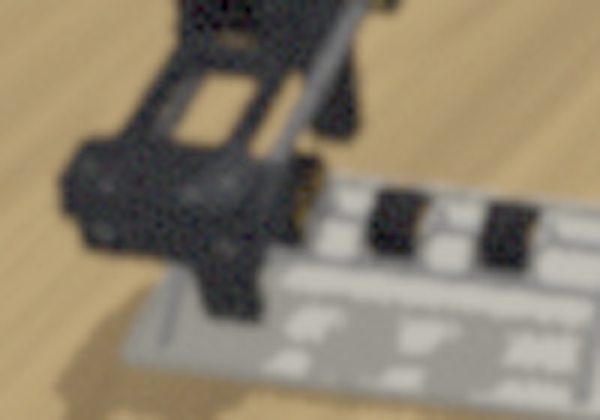

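The fingers straddle the mount: the midpoint between the tips, about (285,190) in the crop, agrees with the disc centre at about (288,197). Closing now.

Emit:
drive_tool(
  travel=[
    [0,0,0],
    [0,0,0],
    [0,0,0],
    [0,0,0],
    [0,0,0],
    [0,0,0],
    [0,0,0],
    [0,0,0],
  ],
  turn=[
    [0,0,0],
    [0,0,0],
    [0,0,0],
    [0,0,0],
    [0,0,0],
    [0,0,0],
    [0,0,0],
    [0,0,0],
  ],
  grip=-1,
  newtons=30,
)

```text
time: 7.17
tool_pos: [445.2, -313.3, 96.7]
eef_rot: [[0.957, 0.29, -0.0], [0.29, -0.957, 0.001], [-0.0, -0.001, -1.0]]
wrist_force: [-0.1, 1.1, 2.4]
gripper_width: 38.9
```

Emit:
drive_tool(
  travel=[
    [0,0,8],
    [0,0,18],
    [0,0,35],
    [0,0,55],
    [0,0,75],
    [0,0,95],
    [0,0,110],
    [0,0,110],
    [0,0,110],
    [0,0,110],
  ],
  turn=[
    [0,0,0],
    [0,0,0],
    [0,0,0],
    [0,0,0],
    [0,0,0],
    [0,0,0],
    [0,0,0],
    [0,0,0],
    [0,0,0],
    [0,0,0],
  ],
)

```text
time: 8.0
tool_pos: [444.9, -313.3, 206.3]
eef_rot: [[0.957, 0.291, -0.001], [0.291, -0.957, 0.0], [-0.0, -0.0, -1.0]]
wrist_force: [-0.4, -0.0, -0.2]
gripper_width: 38.6
```

```bash
python3 - <<'E'
from h import *
a=grab_frame("scene");b=grab_frame("top")
A=cv2.resize(a[225:315,110:210],(600,540),interpolation=cv2.INTER_CUBIC)
A=np.clip(255*(A/255.)**.5,0,255).astype(np.uint8)
cv2.imwrite("pics/g3.png",A[:,:,::-1])
s=env.get_state();print(s["time"],s["tool_pos"],s["wrist_force"],s["gripper_width"],s["joint_pos"])
# lens mask-based refinement
import scipy.optimize as so
for c,n,(x0,y0,x1,y1) in(("scene",a,(322,138,376,202)),("top",b,(220,118,290,162))):
    hsv=cv2.cvtColor(n,cv2.COLOR_RGB2HSV)[y0:y1,x0:x1]
    cv2.imwrite(f"pics/sat_{c}.png",cv2.resize(hsv[:,:,1],None,fx=6,fy=6))
    print(c,np.percentile(hsv[:,:,1],[5,25,50,75,95]))
E
```

```text
8.1 [ 444.535 -313.047  205.272] [ 0.233  0.512 -0.875] 38.42694889153947 [-37.777   5.776 113.681  -0.004  60.691  35.335]
scene [ 19.  30.  51. 130. 134.]
top [ 23.  34.  74. 135. 138.]
```

View pics/g3.png

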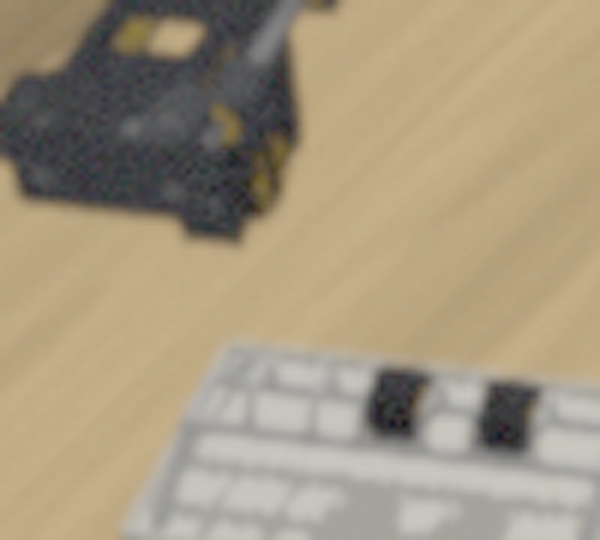

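The mount is held with its brass face towards +x and is clear of the rack; both small mounts are still in place. Next I'll refine the lens pose from masks.

```bash
python3 - <<'E'
from h import *
from scipy.optimize import differential_evolution as DE
t=np.linspace(0,6.283,80); S=4; V=[]
for c,(x0,y0,x1,y1) in(("scene",(322,138,376,202)),("top",(222,118,290,162))):
    f=grab_frame(c)
    sat=cv2.resize(cv2.cvtColor(f,cv2.COLOR_RGB2HSV)[y0:y1,x0:x1,1],None,fx=S,fy=S,interpolation=cv2.INTER_CUBIC)
    val=cv2.resize(f[y0:y1,x0:x1].max(2),None,fx=S,fy=S)
    m=(sat<95); p=camera_params(c); V.append((c,np.array([x0,y0]),m,p))
    cv2.imwrite(f"pics/m_{c}.png",m*255)
def lens(p):
    L=np.array([p[0],p[1],p[4]]);c,s=np.cos(p[2]),np.sin(p[2]);z=np.array([c*np.cos(p[3]),s*np.cos(p[3]),np.sin(p[3])]);y=np.array([-s,c,0]);return L,np.cross(y,z),y,z
def hull(p,c,o):
    L,x,y,z=lens(p); C=np.vstack([L+67*(np.cos(t)[:,None]*x+np.sin(t)[:,None]*y)+h*z for h in(-9,9)])
    return cv2.convexHull(((proj(c,C)-o+.5)*S).round().astype(np.int32))
def cost(p):
    k=0
    for c,o,m,_ in V:
        q=np.zeros(m.shape,np.uint8);cv2.fillConvexPoly(q,hull(p,c,o),1);k+=(m^(q>0)).sum()/m.size
    return k
r=DE(cost,[(760,810),(0,45),(-.2,.3),(.45,.9),(280,290)],maxiter=60,popsize=10,seed=1)
p=r.x;L,x,y,z=lens(p);print(r.fun,p,"elev",np.degrees(p[3]),"yaw",np.degrees(p[2]),"z",z,"focus",L-150*z)
out=[]
for c,o,m,_ in V:
    im=np.dstack([m.astype(np.uint8)*160]*3).copy();cv2.polylines(im,[hull(p,c,o)],True,(0,0,255),1);out.append(cv2.copyMakeBorder(im,0,260-im.shape[0],0,0,cv2.BORDER_CONSTANT))
cv2.imwrite("pics/lf.png",np.hstack(out))
E
```

```text
0.19093141123242227 [784.015  23.733   0.05    0.804 284.514] elev 46.04711641025936 yaw 2.884356254708071 z [0.693 0.035 0.72 ] focus [680.037  18.494 176.528][ WARN:0@1.290] global loadsave.cpp:1063 imwrite_ Unsupported depth image for selected encoder is fallbacked to CV_8U.
```

View pics/lf.png

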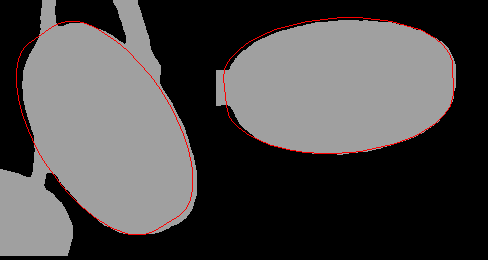

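```bash
python3 - <<'E'
from h import *
from scipy.spatial.transform import Rotation as Ro
e,y=np.radians([44,3.2]);X=np.array([np.cos(e)*np.cos(y),np.cos(e)*np.sin(y),np.sin(e)]);Y=np.array([np.sin(y),-np.cos(y),0]);Z=np.cross(X,Y)
Rt=np.c_[X,Y,Z];s=env.get_state();Rc=np.array(s["eef_rot"]);print(Ro.from_matrix(Rt@Rc.T).as_rotvec(),"TCP",np.array([678,16,180])-50*Z,"d",np.array([678,16,180])-50*Z-s["tool_pos"],Z)
E
```

```text
[ 0.133 -0.76  -0.228] TCP [643.321  14.061 215.967] d [198.673 327.164  10.705] [ 0.694  0.039 -0.719]
```

Emit:
drive_tool(
  travel=[
    [10,15,10],
    [25,40,20],
    [43,70,25],
    [62,102,30],
    [81,134,30],
    [100,166,30],
    [120,198,30],
    [138,228,30],
    [155,256,30],
    [165,272,30],
  ],
  turn=[
    [0.01,-0.06,-0.018],
    [0.02,-0.12,-0.036],
    [0.033,-0.19,-0.057],
    [0.046,-0.26,-0.078],
    [0.058,-0.33,-0.1],
    [0.07,-0.4,-0.12],
    [0.082,-0.47,-0.14],
    [0.093,-0.53,-0.16],
    [0.105,-0.6,-0.18],
    [0.113,-0.646,-0.194],
  ],
)

```text
time: 9.03
tool_pos: [610.2, -38.9, 235.5]
eef_rot: [[0.789, 0.09, 0.608], [0.078, -0.996, 0.046], [0.61, 0.011, -0.793]]
wrist_force: [0.2, -0.2, -0.7]
gripper_width: 38.7
```

```bash
python3 - <<'E'
from h import *
from scipy.spatial.transform import Rotation as Ro
e,y=np.radians([44,3.2]);X=np.array([np.cos(e)*np.cos(y),np.cos(e)*np.sin(y),np.sin(e)]);Y=np.array([np.sin(y),-np.cos(y),0]);Z=np.cross(X,Y)
Rt=np.c_[X,Y,Z];s=env.get_state();Rc=np.array(s["eef_rot"]);print(Ro.from_matrix(Rt@Rc.T).as_rotvec(),"d",np.array([678,16,180])-50*Z-s["tool_pos"],s["tool_pos"],s["joint_pos"],s["gripper_width"])
E
```

```text
[ 0.019 -0.111 -0.034] d [ 33.075  53.008 -19.57 ] [610.246 -38.947 235.537] [ -9.864  -3.39  126.252  23.417  22.081  55.746] 38.66080862379025
```

Emit:
drive_tool(
  travel=[
    [4,7,-2],
    [8,14,-5],
    [13,21,-8],
    [18,28,-11],
    [23,36,-14],
    [28,44,-17],
    [33,53,-19],
    [33,53,-19],
    [33,53,-19],
    [33,53,-19],
  ],
  turn=[
    [0.003,-0.015,-0.005],
    [0.006,-0.03,-0.01],
    [0.009,-0.045,-0.015],
    [0.012,-0.06,-0.02],
    [0.014,-0.075,-0.024],
    [0.016,-0.09,-0.028],
    [0.019,-0.11,-0.034],
    [0.019,-0.11,-0.034],
    [0.019,-0.11,-0.034],
    [0.019,-0.11,-0.034],
  ],
)

```text
time: 9.87
tool_pos: [643.0, 11.3, 217.1]
eef_rot: [[0.721, 0.055, 0.691], [0.041, -0.999, 0.037], [0.692, 0.002, -0.722]]
wrist_force: [0.1, -0.3, -1.8]
gripper_width: 38.7
```

```bash
python3 - <<'E'
from h import *
from scipy.spatial.transform import Rotation as Ro
e,y=np.radians([44,3.2]);X=np.array([np.cos(e)*np.cos(y),np.cos(e)*np.sin(y),np.sin(e)]);Y=np.array([np.sin(y),-np.cos(y),0]);Z=np.cross(X,Y)
Rt=np.c_[X,Y,Z];s=env.get_state();Rc=np.array(s["eef_rot"]);print(Ro.from_matrix(Rt@Rc.T).as_rotvec(),"d",np.array([678,16,180])-50*Z-s["tool_pos"],s["tool_pos"],s["joint_pos"],s["gripper_width"])
t=np.array(s["tool_pos"]);C=t+Rc@[0,0,50]
f=[]
for c,w in(("scene",(230,120,390,240)),("top",(200,100,320,250))):
    a=grab_frame(c);x0,y0,x1,y1=w;k=400/(y1-y0) if c=="top" else 400/(y1-y0)
    A=cv2.resize(a[y0:y1,x0:x1],None,fx=k,fy=k,interpolation=cv2.INTER_CUBIC);A=np.clip(255*(A/255.)**.7,0,255).astype(np.uint8)
    for q in(C,C+Rc@[40,0,0],C+Rc@[150,0,0]):
        cv2.circle(A,tuple(((proj(c,q)-[x0,y0])*k).astype(int)),3,(255,0,0),-1)
    f.append(A)
I=np.hstack(f);I=cv2.resize(I,None,fx=min(1,800/I.shape[1]),fy=min(1,800/I.shape[1]));cv2.imwrite("pics/f1.png",I[:,:,::-1])
E
```

```text
[ 0.002 -0.004  0.001] d [ 0.323  2.766 -1.181] [642.998  11.295 217.148] [ -3.009   0.463 127.216  25.798   9.637  60.009] 38.654132487965946
```

View pics/f1.png

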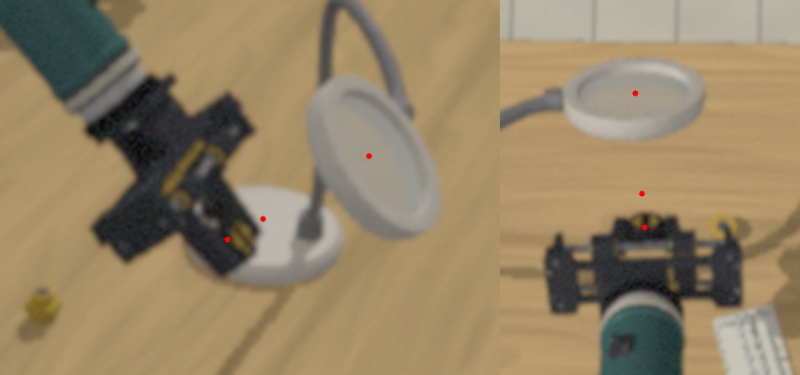

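In both views the mount's projected axis meets the lens centre at 150 mm and the brass face points at the lens. I'll let it settle, check it is still, and hand in.

Emit:
drive_tool(
  travel=[
    [0,2,-1],
    [0,2,-1],
    [0,2,-1],
    [0,2,-1],
    [0,2,-1],
    [0,2,-1],
    [0,2,-1],
    [0,2,-1],
    [0,2,-1],
    [0,2,-1],
  ],
  turn=[
    [0,0,0],
    [0,0,0],
    [0,0,0],
    [0,0,0],
    [0,0,0],
    [0,0,0],
    [0,0,0],
    [0,0,0],
    [0,0,0],
    [0,0,0],
  ],
)

```text
time: 10.8
tool_pos: [643.3, 13.4, 216.7]
eef_rot: [[0.72, 0.054, 0.692], [0.04, -0.999, 0.036], [0.693, 0.002, -0.721]]
wrist_force: [0.3, -0.1, -1.0]
gripper_width: 38.8
```

```bash
python3 - <<'E'
from h import *
s=env.get_state();print(s["time"],s["tool_pos"],s["joint_vel"],s["wrist_force"],s["gripper_width"])
print(workorder.hand_in())
E
```

```text
10.8 [643.31   13.413 216.698] [ 0.043  0.    -0.03  -0.01  -0.12  -0.005] [ 0.294 -0.133 -1.032] 38.7744263538252
the job is handed in; nothing more can be done
None
```

I pressed the switch fully down, drew the large mount out of the rack by its rim, and handed the job in at 10.8 s, still holding the mount in front of the lens. The hand-in gave no verdict.

**Switch:** the force peaked at about 18 N, and on release it fell like the button's spring, from 3.0 N to 1.8 N to about 0 over the last few millimetres. I judged the press from that force only; no picture confirmed the light was on.

**Mount:** it rose to about 155 mm in the fingers, clear of the rack, and the small mounts stood in place afterwards.

**Last checks:**
- **Position:** the mount's centre is within about 1 mm of my target at (678, 16, 180) mm. In both views its projected axis meets the lens centre at 150 mm.
- **Stillness and grip:** joint speeds were at most about 0.1 deg/s, and the fingers were 38.8 mm apart.

**Disagreements:**
- My two lens fits gave a tilt of 44.9° and 46.0°, both about at the stated 45° limit. I used 44°.
- The fits put the focus about 6 mm apart. Both differences are well inside the allowed error.
- The scene camera placed the mount in the rack about 6 mm further along x than the top camera. I gripped at an in-between point and it held.

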